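# Scan the packed candles and block the empty cells

## Task

Lift the scanner up off its fork hook and scan the label of every candle in the packing crate, going from the left to the right: hold the scanner still for two full seconds with its window squarely in front of the middle of the label, about 8 cm away. Then hang the scanner back on its hook as it was, and stand one cardboard filler piece upright on the floor of every empty cell so that nothing can shift. Do not drop the scanner, tip or unpack the candles, or disturb the jug, the spool or the tape.

Things in the scene. Friction and masses are not known exactly. Their poses are not given: they have to be found in the camera images.
- scanner_head (a point): hand-held label scanner (160 g): a grey box head 90 (x) x 36 (y) x 32 (z) mm with a black handle 28 x 14 mm in section that hangs 60 mm below the middle of the head's underside (76 mm below the head's centre). This point is the centre of the head; x = the way the scanner looks (out of its window), z = up. It starts hung on the holder, looking toward its post. Grip the head across its 36 mm width from above.
- scanner_window (a point): centre of the scanner's window, on the front end of the head, 45 mm along x from the head's centre; same axes as the head. The scanner reads along +x of this point. It needs no trigger.
- holder: fixed steel scanner holder: base 105 (x) x 70 x 12 mm, post at x = +62 mm, and a fork hook of two 7 mm round prongs at y = +15 and -15 mm (23 mm clear between), tops at z = 113.5 mm, running from a cross piece (face at x = +55 mm, top z = 118 mm) toward -x to upturned tips at x = -60 to -64 mm, 127 mm high. Origin: on the table below the middle of the hung scanner.
- hook_rest (a point): point on the holder, 129.7 mm above its underside at x = y = 0: where the centre of the scanner's head lies when it hangs. Axes as the holder's; the hung scanner looks along +x. Its head lies on the prongs with its handle down between them.
- crate: fixed plywood packing crate, open on top, 65 (x) x 245 (y) x 45 (z) mm outside, with one row of four square cells along y, each 55 x 55 mm inside, at y = +90, +30, -30, -90 mm; walls and floor 5 mm. Origin at the centre of its underside; front (toward -x) faces the robot, +y is the left end seen from the robot.
- cell_1 (a point): cell 1 of the crate (leftmost): point on the cell's vertical centre line 59 mm above the crate's underside, where the centre of a filler piece standing on the cell floor (5 mm thick) lies. Axes as the crate's.
- cell_2 (a point): cell 2 of the crate (second from the left): point on the cell's vertical centre line 59 mm above the crate's underside, where the centre of a filler piece standing on the cell floor (5 mm thick) lies. Axes as the crate's.
- cell_3 (a point): cell 3 of the crate (third from the left): point on the cell's vertical centre line 59 mm above the crate's underside, where the centre of a filler piece standing on the cell floor (5 mm thick) lies. Axes as the crate's.
- cell_4 (a point): cell 4 of the crate (rightmost): point on the cell's vertical centre line 59 mm above the crate's underside, where the centre of a filler piece standing on the cell floor (5 mm thick) lies. Axes as the crate's.
- candle_1: square mosaic candle, 45 x 45 x about 129 mm, that stands loose in cell 1 in some starts, else absent. Origin at the centre of its underside, z up its axis, -x its labelled front.
- candle_1_label (a point): centre of the white 33 x 25 mm stripe label on the front of candle 1, 98 mm above the candle's underside; the label faces along -x of this point. Absent with its candle.
- candle_2: square mosaic candle, 45 x 45 x about 123 mm, that stands loose in cell 2 in some starts, else absent. Origin at the centre of its underside, z up its axis, -x its labelled front.
- candle_2_label (a point): centre of the white 33 x 25 mm stripe label on the front of candle 2, 98 mm above the candle's underside; the label faces along -x of this point. Absent with its candle.
- candle_3: square mosaic candle, 45 x 45 x about 123 mm, that stands loose in cell 3 in some starts, else absent. Origin at the centre of its underside, z up its axis, -x its labelled front.
- candle_3_label (a point): centre of the white 33 x 25 mm stripe label on the front of candle 3, 98 mm above the candle's underside; the label faces along -x of this point. Absent with its candle.
- candle_4: square mosaic candle, 45 x 45 x about 129 mm, that stands loose in cell 4 in some starts, else absent. Origin at the centre of its underside, z up its axis, -x its labelled front.
- candle_4_label (a point): centre of the white 33 x 25 mm stripe label on the front of candle 4, 98 mm above the candle's underside; the label faces along -x of this point. Absent with its candle.
- filler_1_mid (a point): brown grained cardboard filler piece 1 with a strip of white tape over its top: closed, rigid, square block 47 x 47 x 108 mm (240 g, most of it in its 12 mm steel foot plate) standing upright on the worktable to the right of the crate. This point is its centre, 54 mm above its underside; z = its long axis, x and y across its flat faces (all four alike).
- filler_2_mid (a point): brown grained cardboard filler piece 2 with a strip of white tape over its top: closed, rigid, square block 47 x 47 x 108 mm (240 g, most of it in its 12 mm steel foot plate) standing upright on the worktable to the right of the crate. This point is its centre, 54 mm above its underside; z = its long axis, x and y across its flat faces (all four alike).
- filler_3_mid (a point): brown grained cardboard filler piece 3 with a strip of white tape over its top: closed, rigid, square block 47 x 47 x 108 mm (240 g, most of it in its 12 mm steel foot plate) standing upright on the worktable to the right of the crate. This point is its centre, 54 mm above its underside; z = its long axis, x and y across its flat faces (all four alike).
- pouring_jug: bystander: small steel pouring jug, 67 x 110 x 88 mm; origin at the centre of its underside. To be left alone.
- wick_spool: bystander: spool of wick, 60 mm across, 68 mm high; origin at the centre of its underside. To be left alone.
- masking_tape: bystander: roll of masking tape lying flat, 103 mm across, 25 mm high; origin at the centre of its underside. To be left alone.
Mind the look-alikes: they are no part of the job. Leave any turquoise look-alike of the part that bears filler_3_mid alone. Leave any pink look-alike of the part that bears filler_2_mid alone.

How it is judged:
On the way, in this order (a step that is already met when the one before it is completed fails the run):
1. the scanner is lifted clear above the hook (z of scanner_head in the frame of holder above 0.16 m), for 0.1 s.
2. candle 1's label is scanned: window 40 to 120 mm in front of it, within 12 mm of its centre sideways and in height, square to within 0.2 rad, held so for 1.8 s (x of candle_1_label in the frame of scanner_window between 0.04 and 0.12 m and y of candle_1_label in the frame of scanner_window between -0.012 and 0.012 m and z of candle_1_label in the frame of scanner_window between -0.012 and 0.012 m and x of scanner_window in the frame of candle_1_label below -0.03 m and angle between the x axis of scanner_window and the x axis of candle_1_label, either way round below 0.2 rad), for 1.8 s.
3. candle 2's label is scanned: window 40 to 120 mm in front of it, within 12 mm of its centre sideways and in height, square to within 0.2 rad, held so for 1.8 s (x of candle_2_label in the frame of scanner_window between 0.04 and 0.12 m and y of candle_2_label in the frame of scanner_window between -0.012 and 0.012 m and z of candle_2_label in the frame of scanner_window between -0.012 and 0.012 m and x of scanner_window in the frame of candle_2_label below -0.03 m and angle between the x axis of scanner_window and the x axis of candle_2_label, either way round below 0.2 rad), for 1.8 s.
4. candle 3's label is scanned: window 40 to 120 mm in front of it, within 12 mm of its centre sideways and in height, square to within 0.2 rad, held so for 1.8 s (x of candle_3_label in the frame of scanner_window between 0.04 and 0.12 m and y of candle_3_label in the frame of scanner_window between -0.012 and 0.012 m and z of candle_3_label in the frame of scanner_window between -0.012 and 0.012 m and x of scanner_window in the frame of candle_3_label below -0.03 m and angle between the x axis of scanner_window and the x axis of candle_3_label, either way round below 0.2 rad), for 1.8 s.
5. candle 4's label is scanned: window 40 to 120 mm in front of it, within 12 mm of its centre sideways and in height, square to within 0.2 rad, held so for 1.8 s (x of candle_4_label in the frame of scanner_window between 0.04 and 0.12 m and y of candle_4_label in the frame of scanner_window between -0.012 and 0.012 m and z of candle_4_label in the frame of scanner_window between -0.012 and 0.012 m and x of scanner_window in the frame of candle_4_label below -0.03 m and angle between the x axis of scanner_window and the x axis of candle_4_label, either way round below 0.2 rad), for 1.8 s.
6. the scanner hangs on the holder again, released (x of scanner_head in the frame of holder between -0.016 and 0.012 m and y of scanner_head in the frame of holder between -0.008 and 0.008 m and z of scanner_head in the frame of holder between 0.124 and 0.135 m and angle between scanner_head's own z axis and vertical below 0.1 rad and angle between the x axis of scanner_head and the x axis of holder, either way round below 0.2 rad and linear speed of scanner below 0.02 m/s and contact force between the fingers and scanner below 0.1 N), for 0.3 s.
At the end, for the whole second after the job is handed in: Scanner hangs on the fork, head on the prongs, looking toward the post (within 12 mm, 0.1 rad upright). Candles stand in their cells. Every other cell holds a filler standing on its floor (centre within 12 mm of the cell point, tilt below 0.1 rad). All released and at rest (all of step 6 and ((horizontal distance between candle_1 and cell_1 below 0.015 m and angle between candle_1's own z axis and vertical below 0.1 rad and height (world z) of candle_1 below 0.02 m) or (distance between filler_1_mid and cell_1 below 0.012 m and angle between filler_1_mid's own z axis and vertical below 0.1 rad) or (distance between filler_2_mid and cell_1 below 0.012 m and angle between filler_2_mid's own z axis and vertical below 0.1 rad) or (distance between filler_3_mid and cell_1 below 0.012 m and angle between filler_3_mid's own z axis and vertical below 0.1 rad)) and ((horizontal distance between candle_2 and cell_2 below 0.015 m and angle between candle_2's own z axis and vertical below 0.1 rad and height (world z) of candle_2 below 0.02 m) or (distance between filler_1_mid and cell_2 below 0.012 m and angle between filler_1_mid's own z axis and vertical below 0.1 rad) or (distance between filler_2_mid and cell_2 below 0.012 m and angle between filler_2_mid's own z axis and vertical below 0.1 rad) or (distance between filler_3_mid and cell_2 below 0.012 m and angle between filler_3_mid's own z axis and vertical below 0.1 rad)) and ((horizontal distance between candle_3 and cell_3 below 0.015 m and angle between candle_3's own z axis and vertical below 0.1 rad and height (world z) of candle_3 below 0.02 m) or (distance between filler_1_mid and cell_3 below 0.012 m and angle between filler_1_mid's own z axis and vertical below 0.1 rad) or (distance between filler_2_mid and cell_3 below 0.012 m and angle between filler_2_mid's own z axis and vertical below 0.1 rad) or (distance between filler_3_mid and cell_3 below 0.012 m and angle between filler_3_mid's own z axis and vertical below 0.1 rad)) and ((horizontal distance between candle_4 and cell_4 below 0.015 m and angle between candle_4's own z axis and vertical below 0.1 rad and height (world z) of candle_4 below 0.02 m) or (distance between filler_1_mid and cell_4 below 0.012 m and angle between filler_1_mid's own z axis and vertical below 0.1 rad) or (distance between filler_2_mid and cell_4 below 0.012 m and angle between filler_2_mid's own z axis and vertical below 0.1 rad) or (distance between filler_3_mid and cell_4 below 0.012 m and angle between filler_3_mid's own z axis and vertical below 0.1 rad)) and horizontal distance between candle_1 and cell_1 below 0.015 m and angle between each of candle_1, candle_2, candle_3, candle_4's own z axis and vertical below 0.1 rad and height (world z) of each of candle_1, candle_2, candle_3, candle_4 below 0.02 m and horizontal distance between candle_2 and cell_2 below 0.015 m and horizontal distance between candle_3 and cell_3 below 0.015 m and horizontal distance between candle_4 and cell_4 below 0.015 m and linear speed of each of filler_1, filler_2, filler_3 below 0.02 m/s); the robot touches nothing.
It fails at once if the scanner is dropped down to the table (height (world z) of scanner_head below 0.05 m).
It fails at once if a candle is tipped or lifted out (angle between any of candle_1, candle_2, candle_3, candle_4's own z axis and vertical above 0.3 rad or height (world z) of any of candle_1, candle_2, candle_3, candle_4 above 0.04 m).
It fails at once if the jug, spool or tape is disturbed (moved more than 30 mm) (distance of any of pouring_jug, wick_spool, masking_tape from where it was at the start of the episode above 0.03 m).
Of candle_1, candle_2, candle_3, candle_4 only 1 to 3 are there at a start; the rules pass over those that are not, and their reading is None.
At some moment in a run one of filler_1, filler_2, filler_3 may be knocked a few centimetres aside while the robot is not near it.
It also fails if it takes over 208 s, if anything falls off the work surface, if the arm or the gripper's body presses on something with over 40 N, if the wrist force passes 120 N, or if a joint passes its speed limit or range.

## Robot

A 6-joint arm with a two-finger parallel gripper is mounted at the origin on a cart in front of the work surface, level with it; the furniture and walls round the work are solid. World frame = base frame: x ahead of the robot, y to its left, z up, the work surface at z = 0. Lengths are in m, angles in rad, forces in N, time in s.
With the tool pointing down it reaches from about 0.3 to 0.95 m from the base axis. Payload 3.1 kg.
Tool frame: the origin (TCP) lies at the very end of the fingers, on their centre line; the grasp point (between the pads) lies 19 mm behind it; z points along the fingers, y is the line along which they close (so a half turn about z gives the same grasp; the last joint's range is limited). The gripper opens to 85 mm and grips with 20 to 120 N. Pads are 22 mm wide; open, the fingers measure 114 mm over their backs; the gripper's body (76 mm by 85 mm) begins 54 mm behind the grasp point. The pads swing forward as they close: fully open they stand 13 mm farther back than shut.
Start: joints at [1.039, 0.308, 1.634, -0, 1.2, -0.07], TCP at [0.279, 0.56, 0.231] pointing down, gripper open.
Joint ranges: [-3.06, 3.06], [-0.79, 1.96], [0.05, 2.63], [-1.19, 4.34], [0.05, 2.64], [-2.94, 2.94]. Speed limits (rad/s): [2.79, 2.79, 3.14, 3.14, 3.14, 3.14].

## Interface

Orientations are given as a rotation vector (axis times angle).
In Python, from cell import monitor, imaging, robot gives the robot as it stands.
- The arm moves only by the tool move_arm, never from a script. Its argument "increments" is a list of rows, each a list of 7 numbers: the shift along the tool's x, y, z each as a share of 75 mm, from -1 to 1, then the turn, a rotation vector about the tool's x, y, z each as a share of 0.1 rad, from -1 to 1, then the closure, from 0 (fully open) to 1 (shut). A call has 1 to 10 rows; each row shifts and turns the commanded pose from where the row before left it, along the tool's axes as they then stand; what a row does not reach is not made up. A row lasts 1/8 s, in which the tool goes at most 62.5 mm and 10.7 degrees, less where a joint would pass 70% of its speed; a pose out of reach is approached as far as the arm can. A call with a number of a shift or a turn outside -1 to 1 is refused whole. A call with a gripper value outside its range is refused whole. The fingers move at their own pace and stop on an object; "newtons" is the grip in N (left out, the last holds). Time passes only in rows, so rows that do not move let the fingers close. It gives the time, the measured TCP pose, the force, the opening and the grip force at its end, in the units of the state.
- monitor.read_state(): the state, without advancing time (a new reading comes with each control period).
- imaging.snapshot(name): name is "scene" or "top" or "wrist"; returns a dict with "color" (420x560x3 uint8, red, green, blue), "z_map" (420x560 float32, m along the optical axis (not along the pixel's ray), 0 where there is no reading), "fx", "fy", "cx", "cy" (pixels), "rvec" (rotation vector, rad) and "tvec" (3), from world to camera coordinates, as OpenCV has them. Camera axes: x right, y down, z forward; pixel columns grow to the right and rows downward; lengths in m; the calibration is good to about 2 mm. A picture is of the moment at which its call begins.
- robot.job_done(): hands the job in; it is judged then, once.
The state is a dict: "time": time; "q": joint angles; "joint_vel": joint speeds; "joint_efforts": joint torques, N m; "position": TCP position; "tool_rot": TCP orientation; "contact_force": force on the tool from outside, world axes, zero at the start; "ft_torque": the same for the moment, N m; "width": opening from 0.0 (shut) to 1.0 (fully open); "gripper_force": force on a finger pad.
Only numpy, scipy, OpenCV 4.12 (cv2) and the standard library are available. Lean on these libraries where they do the work, as an engineer would, in place of code of your own. Each camera call takes 0.05 s, during which the arm holds its last target. There are 200 camera calls.

## Working session

There is one attempt and no reset: what is moved stays moved. The work goes in short steps, Python scripts to look and compute and a tool call to move; the robot and the scene stay as the last step left them, time stands still between calls to the robot, and variables do not carry over. Pictures are saved under pics/ and viewed, at most 14 in all, crops included, and the job is handed in when it is done.

Besides the shell and the picture viewer there is one more tool, called after "Call:" as a command line: name --pt "numbers of a row" for each row, then --argument value for the rest. move_arm: Moves the arm, as the interface text tells. Its arguments: {"type":"object","properties":{"increments":{"type":"array"},"newtons":{"type":"number"}},"required":["increments"]}

```bash
ls; mkdir -p pics; cat > h.py <<'E'
import numpy as np, cv2
from scipy.spatial.transform import Rotation as R
from cell import monitor, imaging, robot
def snap(n,f=None):
    s=imaging.snapshot(n)
    if f: cv2.imwrite('pics/'+f,s['color'][:,:,::-1]); np.savez('pics/'+f[:-4]+'.npz',**s)
    return s
def load(f): return dict(np.load('pics/'+f+'.npz'))
def cloud(s):
    z=s['z_map'];v,u=np.indices(z.shape)
    P=np.stack([(u-s['cx'])/s['fx']*z,(v-s['cy'])/s['fy']*z,z],-1)
    Rm=R.from_rotvec(np.ravel(s['rvec'])).as_matrix()
    W=(P-np.ravel(s['tvec']))@Rm
    W[z==0]=np.nan
    return W
def st():
    s=monitor.read_state(); r=R.from_rotvec(s['tool_rot']).as_matrix()
    print('t',round(s['time'],2),'p',np.round(s['position'],4),'R',np.round(r,3).tolist(),'F',np.round(s['contact_force'],1),'w',s['width'],'g',s['gripper_force'],'q',np.round(s['q'],2)); return s
def mv(goal,yaw=None):
    """shift in tool units (75mm) and yaw in units"""
    s=st(); r=R.from_rotvec(s['tool_rot']); d=r.inv().apply(np.array(goal)-s['position'])/0.075
    print('tool shift units',np.round(d,2))
    if yaw is not None: # desired: tool down with tool x axis at angle yaw (world)
        t=R.from_matrix(np.array([[np.cos(yaw),np.sin(yaw),0],[np.sin(yaw),-np.cos(yaw),0],[0,0,-1]]))
        print('turn units',np.round((r.inv()*t).as_rotvec()/0.1,2))
E
python3 - <<'E'
from h import *
st(); snap('scene','s0.png'); snap('top','t0.png')
E
```

```text
pics
t 0.0 p [0.2781 0.5588 0.2301] R [[-0.895, 0.446, -0.001], [0.446, 0.895, -0.002], [0.0, -0.002, -1.0]] F [-0.1 -0.3  0.5] w 1.0000269689619838 g 0.0 q [ 1.04  0.31  1.64 -0.    1.2  -0.07]
```

View pics/s0.png

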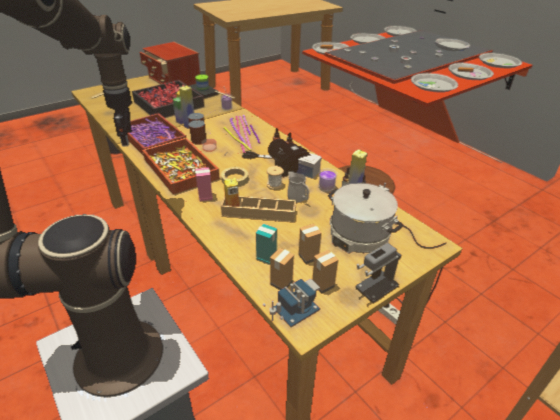

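View pics/t0.png

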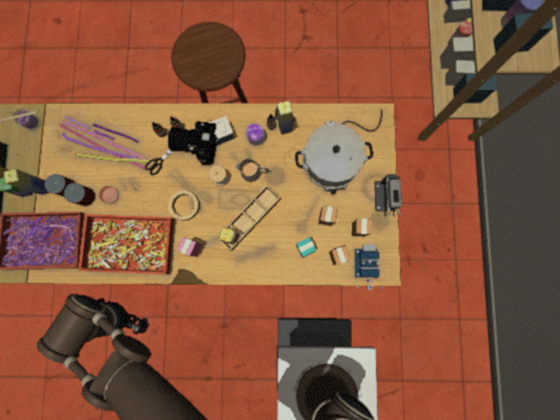

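Scene: the crate is at scene (258,208) with one candle at its left end. Brown fillers are at top-view pixels (328,215), (363,227) and (340,255). The look-alikes are turquoise (306,246) and pink (189,246). The scanner holder could be top (388,195) or (366,262), so I'll crop both.

```bash
python3 - <<'E'
from h import *
s=load('s0');t=load('t0')
a=cv2.resize(s['color'][230:330,240:410],None,fx=4,fy=4,interpolation=2)[:,:,::-1]
cv2.imwrite('pics/c1.png',a[:, :680])
b=cv2.resize(t['color'][165:290,170:410],None,fx=3.3,fy=3.3,interpolation=2)[:,:,::-1]
cv2.imwrite('pics/c2.png',b)
W=cloud(t)
for n,(u,v) in dict(black=(392,190),black2=(380,195),blue=(368,258),f1=(328,213),f2=(363,227),f3=(340,255),turq=(306,246),pink=(189,246),candle=(228,236),table=(280,250),crR=(274,194)).items(): print(n,np.round(W[v,u],3))
E
```

```text
black [ 0.648 -0.197  0.145]
black2 [ 0.659 -0.19   0.008]
blue [ 0.441 -0.131  0.074]
f1 [ 0.58  -0.001  0.109]
f2 [ 0.536 -0.11   0.112]
f3 [ 0.448 -0.037  0.111]
turq [0.475 0.069 0.108]
pink [0.473 0.437 0.109]
candle [0.505 0.314 0.119]
table [0.468 0.153 0.004]
crR [0.656 0.174 0.03 ]
```

View pics/c1.png

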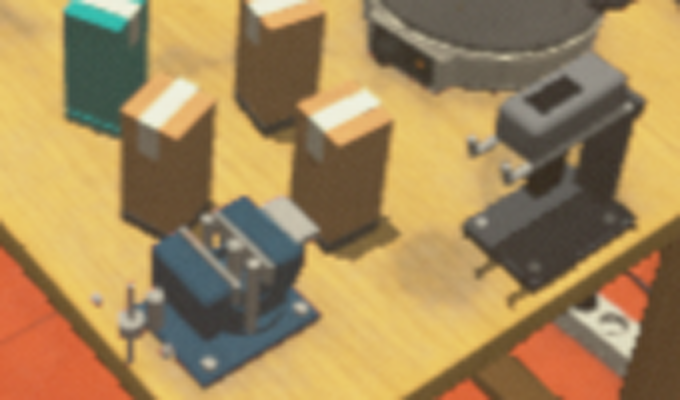

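View pics/c2.png

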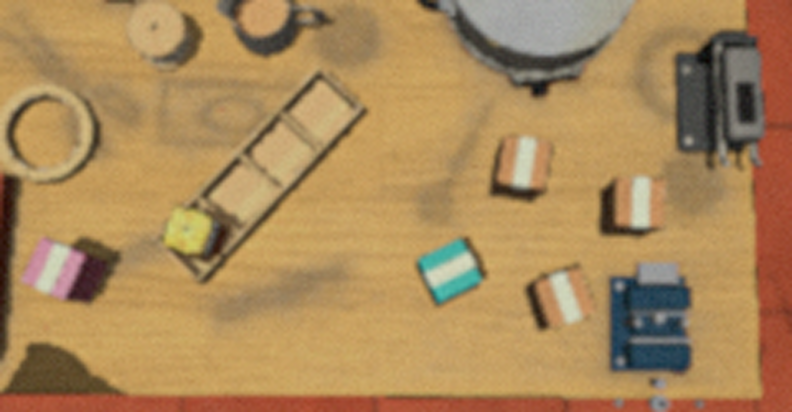

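The scanner is the grey box with the black handle at top (392,190), on the black holder and looking away from the robot. The blue vise at (366,262) is not part of the job. One candle (yellow) stands in cell 1 and cells 2–4 look empty. I'll get closer wrist views.

```bash
python3 - <<'E'
from h import *
mv([0.45,0.2,0.42],np.pi)
E
```

```text
t 0.1 p [0.2781 0.5589 0.2301] R [[-0.895, 0.446, -0.001], [0.446, 0.895, -0.002], [0.0, -0.002, -1.0]] F [-0.8  0.4  0.1] w 0.99831944096223 g 0.0 q [ 1.04  0.31  1.64  0.    1.2  -0.07]
tool shift units [-4.18 -3.27 -2.53]
turn units [-0.02 -0.01 -4.62]
```

Call:
move_arm --pt "0 0 -0.8 0 0 0 0" --pt "-0.2 -0.2 -0.7 0 0 0 0" --pt "-0.5 -0.4 -0.5 0 0 0 0" --pt "-0.6 -0.45 -0.5 0 0 0 0" --pt "-0.6 -0.45 0 0 0 0 0" --pt "-0.6 -0.45 0 0 0 0 0" --pt "-0.6 -0.5 0 0 0 0 0" --pt "-0.6 -0.45 0 0 0 0 0" --pt "-0.45 -0.35 0 0 0 0 0" --pt "0 0 0 0 0 0 0"

```text
time: 1.35
position: [0.4473, 0.204, 0.4154]
tool_rot: [-0.726, -3.056, 0.002]
contact_force: [-0.3, 0.6, -0.1]
width: 0.999
gripper_force: 0.0
```

```bash
python3 - <<'E'
from h import *
st(); snap('wrist','w1.png')
E
```

```text
t 1.35 p [0.4473 0.204  0.4154] R [[-0.893, 0.45, -0.001], [0.45, 0.893, -0.001], [0.0, -0.001, -1.0]] F [-0.3  0.6 -0.1] w 0.9991809558941309 g 0.0 q [ 0.34 -0.07  1.69 -0.    1.52 -0.76]
```

View pics/w1.png

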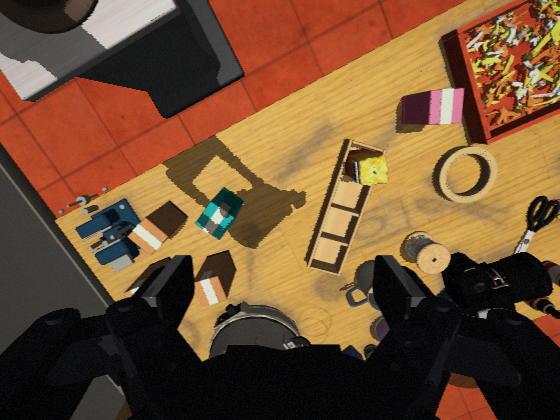

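The wrist view shows the crate running from (350,145) to (330,270). The candle at (370,168) is in the near-left cell, and the other three cells are empty. I'll fit rectangles to the depth data.

```bash
cat >> h.py <<'E'
def rect(W,c,r,z0,z1):
    m=(W[...,2]>z0)&(W[...,2]<z1)&(np.hypot(W[...,0]-c[0],W[...,1]-c[1])<r)
    p=W[m]; q=(p[:,:2]*1000).astype(np.float32)
    n,lab=1,None
    (x,y),(w,h),a=cv2.minAreaRect(q)
    return len(p),np.round([x,y,w,h,a],1),'zmed',round(float(np.median(p[:,2])),4)
E
python3 - <<'E'
from h import *
W=cloud(load('w1'));T=cloud(load('t0'))
print('crate',rect(W,[.58,.243],.145,.036,.05)); print(rect(T,[.58,.243],.145,.036,.055))
for z0 in (.06,.09,.115,.125): print('candle',z0,rect(W,[.505,.314],.05,z0,.15),rect(T,[.505,.314],.05,z0,.15))
print('table',np.nanmedian(W[200:240,270:300].reshape(-1,3),0))
for n,c in dict(f1=(.58,-.001),f2=(.536,-.11),f3=(.448,-.037)).items(): print(n,rect(T,c,.045,.1,.13),rect(W,c,.045,.1,.13))
print('scanner',rect(T,[.648,-.197],.08,.125,.16),rect(W,[.648,-.197],.08,.135,.16))
print('base',rect(T,[.66,-.18],.1,.007,.02))
E
```

```text
crate (1413, array([594.8, 280.6, 122.9, 254.4,  47.5]), 'zmed', 0.043)
(424, array([604.5, 286.4, 146.8, 251.3,  47.5]), 'zmed', 0.0439)
candle 0.06 (1107, array([504.6, 320.1,  45.5,  42.7,  71.3]), 'zmed', 0.1206) (205, array([507.9, 315.5,  44.1,  42.4,  71.7]), 'zmed', 0.1215)
candle 0.09 (987, array([504.8, 320.1,  45.3,  42.4,  72.5]), 'zmed', 0.121) (193, array([507.9, 315.5,  44.1,  42.3,  71.6]), 'zmed', 0.1217)
candle 0.115 (781, array([505.1, 320.4,  44.6,  42.1,  73.6]), 'zmed', 0.1215) (169, array([507.8, 315.4,  44.8,  40.7,  68.7]), 'zmed', 0.1221)
candle 0.125 (13, array([507.4, 329.1,  15.8,  36.9,  84.1]), 'zmed', 0.1255) (31, array([506.5, 316.1,  35.7,  36.3,  72.1]), 'zmed', 0.1259)
table [ 0.54987715  0.15486581 -0.00090334]
f1 (224, array([577.2,  -3.1,  46.5,  48. ,  80.2]), 'zmed', 0.1089) (744, array([574.6,   1.3,  47.3,  48.1,  80.5]), 'zmed', 0.107)
f2 (226, array([ 538.6, -113. ,   47.7,   47.2,   89. ]), 'zmed', 0.1088) (100, array([ 517.7, -116.2,   31.3,   11.5,   88.8]), 'zmed', 0.1069)
f3 (233, array([448.2, -40.4,  46.9,  47.4,  18.6]), 'zmed', 0.1084) (864, array([445.3, -36.8,  47.2,  48.1,  18.6]), 'zmed', 0.1074)
scanner (378, array([ 628.2, -207.5,  112.2,   37.3,    1. ]), 'zmed', 0.1452) (160, array([ 644.8, -216.3,   20.8,   57.4,   72. ]), 'zmed', 0.1448)
base (376, array([ 666.2, -165. ,  175.8,  148.1,    0.7]), 'zmed', 0.0122)
```

```bash
python3 - <<'E'
from h import *
S=load('w1');W=cloud(S);T=cloud(load('t0'))
a=np.radians(47.5);ex=np.array([np.cos(a),np.sin(a)]);ey=np.array([-ex[1],ex[0]])
c=np.array([.575,.243])
for n,C in (('w',W),('t',T)):
    d=C[...,:2]-c; u=d@ex; v=d@ey
    m=(abs(u)<.05)&(abs(v)<.15)&(C[...,2]>.036)&(C[...,2]<.05)
    r=cv2.minAreaRect((C[m][:,:2]*1000).astype(np.float32)); print(n,m.sum(),np.round(r[0],1),np.round(r[1],1),r[2], 'u',np.percentile(u[m],[0,1,99,100]).round(4),'v',np.percentile(v[m],[0,1,99,100]).round(4))
im=cv2.resize(S['color'][130:205,320:420],None,fx=7,fy=7,interpolation=2)[:,:,::-1]
cv2.imwrite('pics/c3.png',im)
E
```

```text
w 1322 [571.9 262.7] [ 65.6 244.7] 47.4275016784668 u [-0.0203 -0.0201  0.0446  0.0453] v [-0.1067 -0.1055  0.1374  0.1379]
t 379 [574.7 258.8] [ 65.9 244.9] 47.538414001464844 u [-0.0215 -0.0213  0.044   0.0444] v [-0.1116 -0.111   0.1328  0.1333]
```

View pics/c3.png

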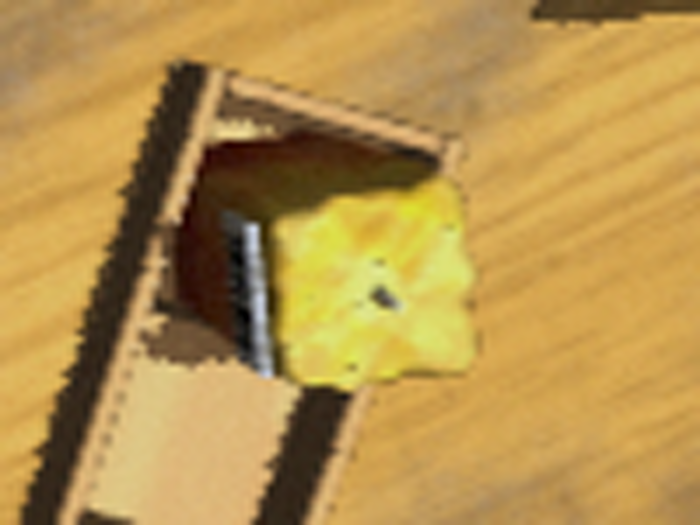

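```bash
python3 - <<'E'
from h import *
T=cloud(load('t0'));C=cloud(load('s0'))
for n,X in (('t',T),('s',C)):
    print(n,'scan',rect(X,[.648,-.197],.075,.140,.16))
    print('cand',rect(X,[.505,.314],.05,.112,.15))
    for c in ((.58,-.001),(.536,-.11),(.448,-.037)): print(rect(X,c,.045,.1025,.13))
    a=np.radians(47.5);ex=np.array([np.cos(a),np.sin(a)]);ey=np.array([-ex[1],ex[0]])
    d=X[...,:2]-[.575,.26]; u=d@ex; v=d@ey
    m=(abs(u)<.04)&(abs(v)<.13)&(X[...,2]>.040)&(X[...,2]<.05)
    r=cv2.minAreaRect((X[m][:,:2]*1000).astype(np.float32)); print('crate',r)
mv([.648,-.13,.36],np.pi)
E
```

```text
t scan (323, array([ 6.396e+02, -2.072e+02,  8.950e+01,  3.650e+01,  4.000e-01]), 'zmed', 0.1457)
cand (174, array([507.6, 315.5,  44.8,  41.1,  68.7]), 'zmed', 0.1221)
(223, array([577.2,  -3.1,  46.5,  48. ,  80.2]), 'zmed', 0.1089)
(219, array([ 539.2, -113.8,   47.8,   46.8,   86.6]), 'zmed', 0.1089)
(230, array([448.2, -40.4,  46.9,  47.4,  18.6]), 'zmed', 0.1084)
crate ((574.8116455078125, 258.7998352050781), (65.87496948242188, 244.8978729248047), 47.48066329956055)
s scan (323, array([ 636.8, -209.3,   89. ,   35.8,    2.3]), 'zmed', 0.1442)
cand (120, array([506.3, 311.9,  43.2,  42.2,  73.7]), 'zmed', 0.1198)
(197, array([575.1,  -6.3,  48.4,  47.5,  79.8]), 'zmed', 0.1065)
(248, array([ 537.7, -114.9,   49.5,   51.1,   87.3]), 'zmed', 0.1067)
(238, array([446.1, -42.9,  49.6,  47. ,  17.3]), 'zmed', 0.1067)
crate ((572.3967895507812, 256.3398132324219), (71.98149108886719, 244.40113830566406), 48.540523529052734)
t 1.4 p [0.4468 0.2055 0.4155] R [[-0.894, 0.448, -0.001], [0.448, 0.894, 0.0], [0.001, -0.0, -1.0]] F [ 0.2 -0.1  0. ] w 0.9984892021474345 g 0.0 q [ 0.34 -0.07  1.69  0.    1.52 -0.76]
tool shift units [-4.4  -2.8   0.74]
turn units [-0.   -0.01 -4.65]
```

Call:
move_arm --pt "0 0 0 0 0 -0.93 0" --pt "0 0 0 0 0 -0.93 0" --pt "0 0 0 0 0 -0.93 0" --pt "0 0 0 0 0 -0.93 0" --pt "0 0 0 0 0 -0.93 0"

```text
time: 2.02
position: [0.4458, 0.208, 0.4156]
tool_rot: [0.014, -3.141, -0.001]
contact_force: [0.9, 0.5, -0.0]
width: 1.001
gripper_force: 0.0
```

Call:
move_arm --pt "-0.3 -0.7 0 0 0 0 0.2" --pt "-0.3 -0.7 0 0 0 0 0.2" --pt "-0.3 -0.7 0 0 0 0 0.2" --pt "-0.3 -0.7 0 0 0 0 0.2" --pt "-0.35 -0.7 0 0 0 0 0.2" --pt "-0.35 -0.7 0 0 0 0 0.2" --pt "-0.35 -0.7 0 0 0 0 0.2" --pt "-0.3 -0.6 0.4 0 0 0 0.2" --pt "0 0 0.7 0 0 0 0.2" --pt "0 0 0.6 0 0 0 0.2"

```text
time: 3.28
position: [0.6395, -0.2041, 0.2855]
tool_rot: [0.006, -3.14, -0.003]
contact_force: [0.8, -0.5, -0.3]
width: 0.799
gripper_force: 0.0
```

```bash
python3 - <<'E'
from h import *
mv([.638,-.207,.120],np.pi)
snap('wrist','w2.png');C=cloud(snap('top'))
W=cloud(load('w2'))
for X in (C,W):
  try: print(rect(X,[.638,-.207],.07,.138,.16))
  except Exception as e: print(e)
E
```

```text
t 3.27 p [ 0.6395 -0.2041  0.2855] R [[-1.0, -0.004, -0.002], [-0.004, 1.0, 0.002], [0.002, 0.002, -1.0]] F [ 0.8 -0.5 -0.3] w 0.7989744757933724 g 0.0 q [-0.37  0.36  1.46  0.    1.33 -1.95]
tool shift units [ 0.02 -0.04  2.21]
turn units [ 0.02 -0.02  0.04]
(253, array([ 6.318e+02, -2.076e+02,  7.420e+01,  3.720e+01,  5.000e-01]), 'zmed', 0.1457)
(3341, array([ 637.2, -204.3,   91.4,   35.9,    1.1]), 'zmed', 0.1445)
```

View pics/w2.png

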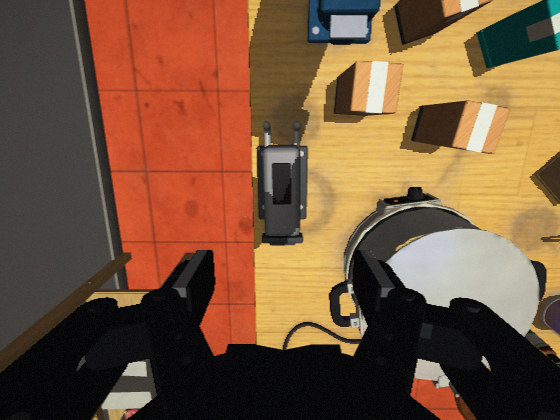

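The scanner is at (283,195), between the fingers and aligned with them, with its window end toward the post at the bottom. Descending to grip.

Call:
move_arm --pt "0.03 -0.03 0.5 0 0 0 0.2" --pt "0 0 0.5 0 0 0 0.2" --pt "0 0 0.5 0 0 0 0.2" --pt "0 0 0.4 0 0 0 0.2" --pt "0 0 0.3 0 0 0 0.2" --pt "0 0 0 0 0 0 0.2"

```text
time: 4.12
position: [0.637, -0.2062, 0.1231]
tool_rot: [0.007, -3.14, -0.002]
contact_force: [1.3, -0.5, 0.3]
width: 0.804
gripper_force: 0.0
```

Call:
move_arm --newtons 40 --pt "0 0 0 0 0 0 0.45" --pt "0 0 0 0 0 0 0.55" --pt "0 0 0 0 0 0 0.65" --pt "0 0 0 0 0 0 0.8" --pt "0 0 0 0 0 0 1" --pt "0 0 0 0 0 0 1" --pt "0 0 0 0 0 0 1" --pt "0 0 0 0 0 0 1"

```text
time: 5.12
position: [0.6388, -0.2077, 0.1262]
tool_rot: [-0.005, 3.137, -0.001]
contact_force: [0.7, 3.0, 5.3]
width: 0.411
gripper_force: 41.3
```

```bash
python3 - <<'E'
from h import *
st()
E
```

```text
t 5.12 p [ 0.6388 -0.2077  0.1262] R [[-1.0, -0.003, 0.004], [-0.003, 1.0, -0.0], [-0.004, -0.0, -1.0]] F [0.7 3.  5.3] w 0.4105678076804883 g 41.32455289363861 q [-0.38  0.5   1.59  0.    1.05 -1.95]
```

Call:
move_arm --pt "0 0 -0.1 0 0 0 1" --pt "0 0 -0.2 0 0 0 1" --pt "0 0 -0.3 0 0 0 1" --pt "0 0 -0.3 0 0 0 1" --pt "0 0 -0.3 0 0 0 1" --pt "0 0 -0.3 0 0 0 1" --pt "0 0 -0.3 0 0 0 1" --pt "0 0 0 0 0 0 1"

```text
time: 6.12
position: [0.6383, -0.2086, 0.2616]
tool_rot: [-0.005, 3.136, -0.004]
contact_force: [0.1, 0.4, -2.0]
width: 0.415
gripper_force: 40.4
```

```bash
python3 - <<'E'
from h import *
st(); snap('wrist','w3.png'); snap('scene','s3.png')
X=cloud(load('s3')); s=load('s3')['color']
cv2.imwrite('pics/c4.png',cv2.resize(s[200:310,310:450],None,fx=5,fy=5,interpolation=2)[:,:,::-1])
mv([.46,.178,.23],np.radians(252))
E
```

```text
t 6.12 p [ 0.6383 -0.2086  0.2616] R [[-1.0, -0.003, 0.005], [-0.003, 1.0, -0.002], [-0.005, -0.002, -1.0]] F [ 0.1  0.4 -2. ] w 0.41529141713064105 g 40.43647348880768 q [-0.38  0.37  1.49 -0.    1.28 -1.95]
t 6.22 p [ 0.6366 -0.2078  0.2581] R [[-1.0, -0.003, -0.001], [-0.003, 1.0, 0.0], [0.001, 0.0, -1.0]] F [ 0.7  0.7 -1.7] w 0.4140546511470271 g 40.4364413022995 q [-0.38  0.37  1.49 -0.    1.28 -1.95]
tool shift units [2.34 5.15 0.38]
turn units [  0.    -0.   -12.54]
```

View pics/c4.png

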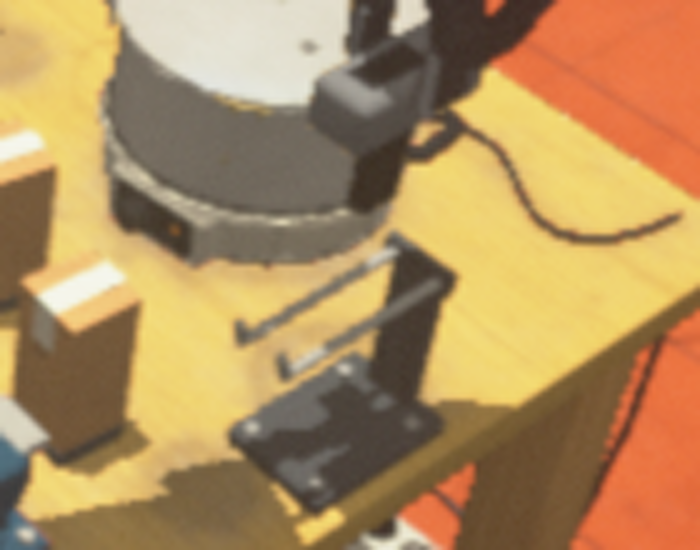

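The scanner is gripped level and clear of the hook. Moving it to the scan area.

Call:
move_arm --pt "0.6 0 0 0 0 0 1" --pt "0.6 0.3 0 0 0 0 1" --pt "0.5 0.5 0 0 0 0 1" --pt "0.3 0.6 0 0 0 0 1" --pt "0.2 0.7 0 0 0 0 1" --pt "0.1 0.7 0 0 0 0 1" --pt "0 0.7 0 0 0 0 1" --pt "0 0.7 0 0 0 0 1" --pt "0 0.6 0 0 0 0 1" --pt "0 0.3 0 0 0 0 1"

```text
time: 7.48
position: [0.4618, 0.1761, 0.2569]
tool_rot: [0.009, -3.139, 0.001]
contact_force: [-0.1, -0.2, -2.9]
width: 0.414
gripper_force: 40.5
```

Call:
move_arm --pt "0 0 0 0 0 -0.97 1" --pt "0 0 0 0 0 -0.97 1" --pt "0 0 0 0 0 -0.97 1" --pt "0 0 0 0 0 -0.97 1" --pt "0 0 0 0 0 -0.97 1" --pt "0 0 0 0 0 -0.97 1" --pt "0 0 0 0 0 -0.97 1" --pt "0 0 0 0 0 -0.97 1" --pt "0 0 0 0 0 -0.97 1" --pt "0 0 0 0 0 -0.97 1"

```text
time: 8.72
position: [0.4621, 0.1738, 0.2567]
tool_rot: [1.472, -2.772, -0.001]
contact_force: [-0.5, -0.2, -1.9]
width: 0.411
gripper_force: 40.5
```

Call:
move_arm --pt "0 0 0 0 0 -0.97 1" --pt "0 0 0 0 0 -0.97 1" --pt "0 0 0 0 0 -0.9 1" --pt "0 0 0 0 0 0 1"

```text
time: 9.22
position: [0.4622, 0.1739, 0.257]
tool_rot: [1.844, -2.54, -0.001]
contact_force: [-0.2, 1.2, -2.3]
width: 0.41
gripper_force: 40.5
```

```bash
python3 - <<'E'
from h import *
snap('wrist','w4.png');snap('top','t4.png')
W=cloud(load('w4'));T=cloud(load('t4'))
for X in (W,T):
  try: print(rect(X,[.506,.317],.05,.112,.15))
  except Exception as e: print(e)
mv([.46,.178,.098],np.radians(252))
E
```

```text
(0, array([0., 0., 0., 0., 0.]), 'zmed', nan)
(139, array([509.2, 321.2,  47.5,  34.9,   2.1]), 'zmed', 0.1228)
t 9.32 p [0.4626 0.174  0.2575] R [[-0.31, -0.951, -0.002], [-0.951, 0.31, -0.001], [0.001, 0.002, -1.0]] F [ 0.3  0.1 -1.5] w 0.41138025944438866 g 40.545852184295654 q [ 0.27  0.03  1.91 -0.    1.21 -2.55]
tool shift units [-0.04  0.05  2.13]
turn units [ 0.02 -0.01 -0.01]
  return _methods._mean(a, axis=axis, dtype=dtype,
  ret = ret.dtype.type(ret / rcount)
```

View pics/w4.png

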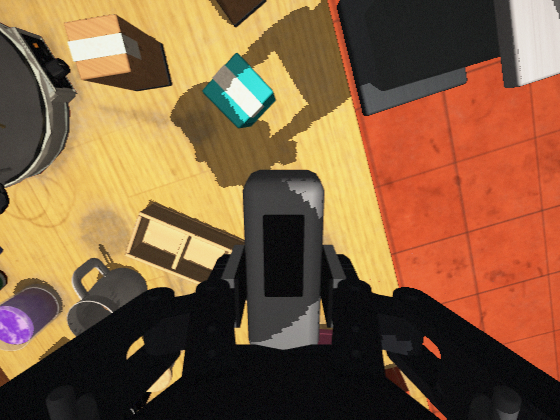

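The scanner is centred in the grip and nothing is beneath it. Lowering it to the label and holding.

Call:
move_arm --pt "-0.04 0.05 0.4 0 0 0 1" --pt "0 0 0.5 0 0 0 1" --pt "0 0 0.5 0 0 0 1" --pt "0 0 0.4 0 0 0 1" --pt "0 0 0.33 0 0 0 1" --pt "0 0 0 0 0 0 1" --pt "0 0 0 0 0 0 1" --pt "0 0 0 0 0 0 1"

```text
time: 10.32
position: [0.462, 0.1786, 0.1002]
tool_rot: [-1.845, 2.539, -0.002]
contact_force: [0.1, -1.1, -1.8]
width: 0.411
gripper_force: 40.6
```

```bash
python3 - <<'E'
from h import *
st(); snap('scene','s5.png');snap('top','t5.png')
T=cloud(load('t5'));X=cloud(load('s5'))
for C in (T,X):
  print('cand',rect(C,[.506,.317],.05,.112,.15)); print('head',rect(C,[.455,.165],.06,.105,.125))
cv2.imwrite('pics/c5.png',cv2.resize(load('s5')['color'][150:240,190:310],None,fx=6,fy=6,interpolation=2)[:,:,::-1])
E
```

```text
t 10.32 p [0.462  0.1786 0.1002] R [[-0.309, -0.951, 0.003], [-0.951, 0.309, 0.001], [-0.002, -0.003, -1.0]] F [ 0.1 -1.1 -1.8] w 0.4109570952990872 g 40.56133031845093 q [ 0.28  0.23  2.03 -0.    0.87 -2.55]
cand (170, array([508.6, 315.2,  43.5,  40.4,  71.9]), 'zmed', 0.1224)
head (23, array([449.4, 138.4,  13.6,  36.1,  59.1]), 'zmed', 0.1188)
cand (18, array([491. , 324.9,  33.5,  10.2,  59.1]), 'zmed', 0.1217)
head (284, array([459.8, 170.6,  86.1,  60.9,  90. ]), 'zmed', 0.1174)
```

View pics/c5.png

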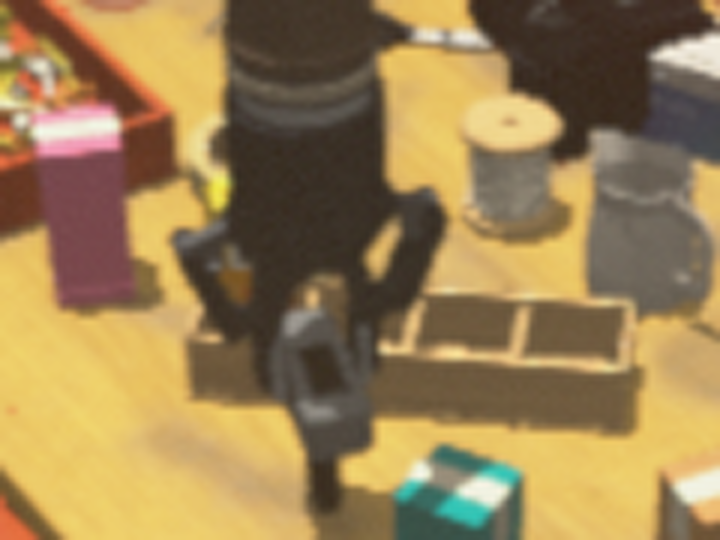

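Call:
move_arm --pt "0 0 0 0 0 0 1" --pt "0 0 0 0 0 0 1" --pt "0 0 0 0 0 0 1" --pt "0 0 0 0 0 0 1" --pt "0 0 0 0 0 0 1" --pt "0 0 0 0 0 0 1" --pt "0 0 0 0 0 0 1" --pt "0 0 0 0 0 0 1" --pt "0 0 0 0 0 0 1" --pt "0 0 0 0 0 0 1"

```text
time: 11.68
position: [0.4606, 0.1782, 0.0987]
tool_rot: [-1.847, 2.541, -0.0]
contact_force: [0.6, 0.0, -2.2]
width: 0.407
gripper_force: 40.6
```

Call:
move_arm --pt "0 0 0 0 0 0 1" --pt "0 0 0 0 0 0 1" --pt "0 0 0 0 0 0 1" --pt "0 0 0 0 0 0 1" --pt "0 0 0 0 0 0 1" --pt "0 0 0 0 0 0 1" --pt "0 0 0 0 0 0 1" --pt "0 0 0 0 0 0 1" --pt "0 0 0 0 0 0 1" --pt "0 0 0 0 0 0 1"

```text
time: 12.92
position: [0.4606, 0.1783, 0.0987]
tool_rot: [-1.847, 2.541, -0.0]
contact_force: [0.2, 0.4, -2.4]
width: 0.409
gripper_force: 40.6
```

Call:
move_arm --pt "0 0 -0.4 0 0 0 1" --pt "0 0 -0.6 0 0 0 1" --pt "0 0 -0.6 0 0 0 1" --pt "0 0 -0.6 0 0 0 1" --pt "0 0 0 0 0 0.97 1" --pt "0 0 0 0 0 0.97 1" --pt "0 0 0 0 0 0.97 1" --pt "0 0 0 0 0 0.97 1" --pt "0 0 0 0 0 0.97 1" --pt "0 0 0 0 0 0.97 1"

```text
time: 14.18
position: [0.4604, 0.1782, 0.2635]
tool_rot: [1.036, -2.966, 0.0]
contact_force: [0.1, -0.3, -2.0]
width: 0.411
gripper_force: 40.8
```

Call:
move_arm --pt "0 0 0 0 0 0.97 1" --pt "0 0 0 0 0 0.97 1" --pt "0 0 0 0 0 0.97 1" --pt "0 0 0 0 0 0.97 1" --pt "0 0 0 0 0 0.97 1" --pt "0 0 0 0 0 0.97 1" --pt "0 0 0 0 0 0.9 1" --pt "0 0 0 0 0 0 1"

```text
time: 15.18
position: [0.4604, 0.1782, 0.2635]
tool_rot: [0.007, -3.141, 0.0]
contact_force: [0.0, -0.3, -1.3]
width: 0.412
gripper_force: 40.7
```

```bash
python3 - <<'E'
from h import *
mv([.638,-.207,.25],np.pi)
E
```

```text
t 15.18 p [0.4604 0.1782 0.2635] R [[-1.0, -0.004, -0.0], [-0.004, 1.0, -0.0], [0.0, -0.0, -1.0]] F [ 0.  -0.3 -1.3] w 0.4117815902794475 g 40.7488077878952 q [ 0.28  0.02  1.9  -0.    1.22 -1.29]
tool shift units [-2.35 -5.15  0.18]
turn units [-0.   -0.    0.04]
```

Call:
move_arm --pt "0 -0.3 0 0 0 0 1" --pt "0 -0.6 0 0 0 0 1" --pt "0 -0.7 0 0 0 0 1" --pt "0 -0.7 0 0 0 0 1" --pt "-0.1 -0.7 0 0 0 0 1" --pt "-0.2 -0.7 0 0 0 0 1" --pt "-0.4 -0.6 0 0 0 0 1" --pt "-0.6 -0.5 0 0 0 0 1" --pt "-0.6 -0.35 0 0 0 0 1" --pt "-0.45 0 0 0 0 0 1"

```text
time: 16.42
position: [0.6394, -0.2102, 0.263]
tool_rot: [0.003, -3.142, 0.001]
contact_force: [0.6, 0.6, -1.2]
width: 0.409
gripper_force: 40.8
```

Call:
move_arm --pt "0 0 0 0 0 0 1" --pt "0 0 0 0 0 0 1" --pt "0 0 0 0 0 0 1"

```text
time: 16.8
position: [0.6371, -0.2071, 0.2637]
tool_rot: [0.006, -3.141, -0.0]
contact_force: [-0.1, -0.5, -1.9]
width: 0.415
gripper_force: 40.8
```

```bash
python3 - <<'E'
from h import *
mv([.6380,-.2072,.127],np.pi)
W=cloud(snap('wrist','w6.png'));T=cloud(snap('top'))
print('head w',rect(W,[.638,-.207],.06,.255,.30)); print('head t',rect(T,[.638,-.207],.06,.255,.30))
m=(W[...,2]>.105)&(W[...,2]<.13)&(W[...,0]<.64)&(W[...,0]>.56)&(abs(W[...,1]+.207)<.03)
p=W[m];print('prongs',len(p),p.min(0),p.max(0),p.mean(0))
E
```

```text
t 16.8 p [ 0.6371 -0.2071  0.2637] R [[-1.0, -0.004, -0.001], [-0.004, 1.0, 0.0], [0.001, 0.0, -1.0]] F [-0.1 -0.5 -1.9] w 0.4151116463933756 g 40.766116976737976 q [-0.38  0.37  1.49 -0.    1.29 -1.95]
tool shift units [-0.01 -0.    1.82]
turn units [ 0.   -0.01  0.04]
head w (15489, array([ 632.3, -205. ,   88.7,   59.8,   17.7]), 'zmed', 0.2822)
head t (173, array([ 637.7, -195.9,   91. ,   35.3,    6.3]), 'zmed', 0.2823)
prongs 664 [ 0.56930652 -0.22278069  0.10869421] [ 0.61206732 -0.18571382  0.1277227 ] [ 0.59054264 -0.20421953  0.11439389]
```

Call:
move_arm --pt "0 0 0.3 0 0 0 1" --pt "0 0 0.4 0 0 0 1" --pt "0 0 0.4 0 0 0 1" --pt "0 0 0.3 0 0 0 1" --pt "0 0 0.2 0 0 0 1" --pt "0 0 0.12 0 0 0 1" --pt "0 0 0.06 0 0 0 1" --pt "0 0 0.03 0 0 0 1" --pt "0 0 0 0 0 0 1"

```text
time: 18.02
position: [0.6385, -0.2076, 0.1285]
tool_rot: [-0.005, 3.141, -0.001]
contact_force: [0.1, -0.4, -0.9]
width: 0.409
gripper_force: 40.8
```

```bash
python3 - <<'E'
from h import *
st();T=cloud(snap('top'));X=cloud(snap('scene'))
print(rect(T,[.625,-.207],.06,.136,.165));print(rect(X,[.625,-.207],.06,.136,.165))
E
```

```text
t 18.02 p [ 0.6385 -0.2076  0.1285] R [[-1.0, -0.003, 0.001], [-0.003, 1.0, -0.0], [-0.001, -0.0, -1.0]] F [ 0.1 -0.4 -0.9] w 0.408677785065826 g 40.84216117858887 q [-0.38  0.5   1.59 -0.    1.05 -1.95]
(89, array([ 639.3, -196.2,   86.7,   31.6,   10.4]), 'zmed', 0.1468)
(396, array([ 625.4, -208.8,   61.5,   69. ,   67.6]), 'zmed', 0.1468)
```

Head top reads 0.1468 against 0.1457 when hung, so about 1–3 mm remains. I'll ease it down and release.

Call:
move_arm --pt "0 0 0.02 0 0 0 1" --pt "0 0 0.02 0 0 0 1" --pt "0 0 0 0 0 0 1"

```text
time: 18.5
position: [0.6384, -0.2076, 0.1262]
tool_rot: [-0.005, 3.141, -0.0]
contact_force: [-2.7, 0.9, 4.7]
width: 0.409
gripper_force: 41.5
```

Call:
move_arm --pt "0 0 0 0 0 0 0.5" --pt "0 0 0 0 0 0 0.4" --pt "0 0 0 0 0 0 0.3" --pt "0 0 0 0 0 0 0.2" --pt "0 0 0 0 0 0 0.2" --pt "0 0 0 0 0 0 0.2" --pt "0 0 -0.2 0 0 0 0.2" --pt "0 0 -0.5 0 0 0 0.2" --pt "0 0 -0.7 0 0 0 0.2" --pt "0 0 -0.7 0 0 0 0.2"

```text
time: 19.75
position: [0.6381, -0.2074, 0.2851]
tool_rot: [-0.005, 3.141, -0.001]
contact_force: [0.4, 0.7, -0.5]
width: 0.8
gripper_force: 0.0
```

```bash
python3 - <<'E'
from h import *
st();T=cloud(snap('top','t7.png'));W=cloud(snap('wrist','w7.png'))
print('scan',rect(T,[.638,-.207],.07,.138,.165));print(rect(W,[.638,-.207],.07,.138,.165))
for c in ((.5757,-.003),(.5377,-.113),(.4467,-.040)): print(rect(T,c,.06,.1,.13),rect(W,c,.06,.1,.13))
E
```

```text
t 19.75 p [ 0.6381 -0.2074  0.2851] R [[-1.0, -0.003, 0.001], [-0.003, 1.0, -0.0], [-0.001, -0.0, -1.0]] F [ 0.4  0.7 -0.5] w 0.7999595989211453 g 0.0 q [-0.38  0.36  1.46  0.    1.32 -1.95]
scan (273, array([ 6.378e+02, -2.087e+02,  8.620e+01,  3.730e+01,  6.000e-01]), 'zmed', 0.1458)
(3152, array([ 6.366e+02, -2.063e+02,  9.150e+01,  3.600e+01,  3.000e-01]), 'zmed', 0.1445)
(224, array([577.5,  -3.3,  47.3,  48.4,  80. ]), 'zmed', 0.1085) (2245, array([ 5.742e+02, -3.000e-01,  4.790e+01,  4.780e+01,  8.040e+01]), 'zmed', 0.1073)
(226, array([ 539.3, -113.8,   47.8,   47.5,   87.2]), 'zmed', 0.1091) (2385, array([ 536.3, -110.7,   47.4,   47.7,   87.2]), 'zmed', 0.1074)
(232, array([448.2, -40.4,  47. ,  47.8,  18.4]), 'zmed', 0.1086) (354, array([469. , -38.1,  38.9,  12. ,  88.2]), 'zmed', 0.1072)
```

The scanner is hung as before. Next I'll check the pot clearance and wrist camera height, then pick filler 1.

```bash
python3 - <<'E'
from h import *
T=cloud(load('t7'))
m=(T[...,2]>.06)&(T[...,0]>.6)&(T[...,1]>-.14)&(T[...,1]<.2)&(T[...,2]<.4)
p=T[m];print('pot',p.min(0),p.max(0)); q=p[p[:,2]>.14]; print('high',q.min(0))
q=p[abs(p[:,1])<.04]; print('near f1 min x',q[:,0].min(),q[q[:,0].argmin()])
s=load('w7');Rm=R.from_rotvec(s['rvec'].ravel()).as_matrix();print('cam',-Rm.T@s['tvec'].ravel())
mv([.5762,-.003,.285],np.radians(170))
E
```

```text
pot [ 0.60002826 -0.13996517  0.06010301] [0.94688196 0.19994022 0.19371433]
high [ 0.67642358 -0.11688053  0.14000285]
near f1 min x 0.6000282580781876 [0.60002826 0.01140432 0.10591675]
cam [ 0.56982136 -0.20735566  0.43615349]
t 19.85 p [ 0.6426 -0.2092  0.2933] R [[-1.0, -0.003, 0.016], [-0.003, 1.0, -0.006], [-0.016, -0.006, -1.0]] F [ 0.1 -0.2  0.9] w 0.8017558574824237 g 0.0 q [-0.38  0.35  1.45 -0.    1.32 -1.95]
tool shift units [0.88 2.75 0.08]
turn units [-0.05  0.17  1.78]
```

Call:
move_arm --pt "0.3 0.5 0 0 0 0 0" --pt "0.3 0.7 0 0 0 0 0" --pt "0.25 0.7 0 0 0 0 0" --pt "0 0.7 0 0 0 0 0" --pt "0 0.15 0 0 0 0.9 0" --pt "0 0 0 0 0 0.88 0" --pt "0 0 0.3 0 0 0 0" --pt "0 0 0 0 0 0 0" --pt "0 0 0 0 0 0 0"

```text
time: 20.98
position: [0.5739, -0.0015, 0.2606]
tool_rot: [0.274, 3.129, -0.0]
contact_force: [0.8, -0.7, 0.3]
width: 1.002
gripper_force: 0.0
```

```bash
python3 - <<'E'
from h import *
T=cloud(snap('top'))
print(rect(T,(.577,-.003),.06,.1,.13))
mv([.5762,-.003,.070],np.radians(170))
E
```

```text
(57, array([571.7,  -2.1,  47.7,  35.3,  78.1]), 'zmed', 0.109)
t 21.02 p [ 0.5742 -0.0015  0.261 ] R [[-0.985, 0.174, 0.001], [0.174, 0.985, -0.0], [-0.001, 0.0, -1.0]] F [0.1 0.1 0.2] w 0.9990042292643876 g 0.0 q [-0.08  0.18  1.73 -0.    1.23 -1.47]
tool shift units [-0.03 -0.01  2.55]
turn units [ 0.    0.01 -0.  ]
```

Call:
move_arm --pt "-0.03 -0.01 0.5 0 0 0 0" --pt "0 0 0.6 0 0 0 0" --pt "0 0 0.6 0 0 0 0" --pt "0 0 0.5 0 0 0 0" --pt "0 0 0.35 0 0 0 0" --pt "0 0 0 0 0 0 0.3" --pt "0 0 0 0 0 0 0.5" --pt "0 0 0 0 0 0 0.7" --pt "0 0 0 0 0 0 1" --pt "0 0 0 0 0 0 1"

```text
time: 22.28
position: [0.5777, -0.0026, 0.0707]
tool_rot: [0.274, 3.126, 0.0]
contact_force: [0.9, 1.2, 6.4]
width: 0.541
gripper_force: 43.3
```

Call:
move_arm --pt "0 0 0 0 0 0 1" --pt "0 0 0 0 0 0 1" --pt "0 0 -0.2 0 0 0 1" --pt "0 0 -0.5 0 0 0 1" --pt "0 0 -0.6 0 0 0 1" --pt "0 0 -0.6 0 0 0 1" --pt "0 0 -0.3 0 0 0 1" --pt "0 0 0 0 0 0 1"

```text
time: 23.28
position: [0.5768, -0.0027, 0.2361]
tool_rot: [0.274, 3.125, -0.0]
contact_force: [-0.7, 0.5, -2.2]
width: 0.546
gripper_force: 42.5
```

```bash
python3 - <<'E'
from h import *
a=np.radians(47.5);ex=np.array([np.cos(a),np.sin(a)]);ey=np.array([-ex[1],ex[0]])
for k,v in {2:.03,3:-.03,4:-.09}.items(): print(k,np.array([.5738,.2589])+v*ey)
mv([*(np.array([.5738,.2589])-.09*ey),.24],np.radians(137.5))
W=cloud(snap('wrist'));print(rect(W,(.578,-.0),.05,.24,.29))
E
```

```text
2 [0.55168168 0.27916771]
3 [0.59591832 0.23863229]
4 [0.64015496 0.19809688]
t 23.27 p [ 0.5768 -0.0027  0.2361] R [[-0.985, 0.174, 0.004], [0.174, 0.985, -0.001], [-0.004, 0.0, -1.0]] F [-0.7  0.5 -2.2] w 0.5461981047231642 g 42.479687333106995 q [-0.08  0.21  1.75 -0.    1.18 -1.48]
tool shift units [-0.37  2.78 -0.05]
turn units [0.01 0.04 5.67]
(19052, array([574.2,   0.6,  95.8,  48.6,  80.8]), 'zmed', 0.2729)
```

Call:
move_arm --pt "-0.1 0.4 0 0 0 0 1" --pt "-0.1 0.6 0 0 0 0 1" --pt "-0.1 0.7 0 0 0 0 1" --pt "-0.07 0.7 0 0 0 0 1" --pt "0 0.38 0 0 0 0.9 1" --pt "0 0 0 0 0 0.95 1" --pt "0 0 0 0 0 0.95 1" --pt "0 0 0 0 0 0.95 1" --pt "0 0 0 0 0 0.95 1" --pt "0 0 0 0 0 0.95 1"

```text
time: 24.58
position: [0.6373, 0.1974, 0.2301]
tool_rot: [-1.138, -2.923, 0.006]
contact_force: [0.3, 0.2, -1.8]
width: 0.542
gripper_force: 43.0
```

Call:
move_arm --pt "0 0 0 0 0 0 1" --pt "0 0 0 0 0 0 1" --pt "0 0 0 0 0 0 1"

```text
time: 24.95
position: [0.639, 0.1978, 0.233]
tool_rot: [-1.134, -2.929, 0.001]
contact_force: [0.8, 0.7, -2.1]
width: 0.548
gripper_force: 42.9
```

```bash
cat >> h.py <<'E'
A=np.radians(47.5);EX=np.array([np.cos(A),np.sin(A)]);EY=np.array([-EX[1],EX[0]]);CR=np.array([.5738,.2589])
CELL={k:CR+v*EY for k,v in {1:.09,2:.03,3:-.03,4:-.09}.items()}
def crate(X):
    d=X[...,:2]-CR; u=d@EX; v=d@EY
    m=(abs(u)<.04)&(abs(v)<.13)&(X[...,2]>.040)&(X[...,2]<.05)
    print('crate edge u,v',np.percentile(u[m],[.5,99.5]).round(4),np.percentile(v[m],[.5,99.5]).round(4))
def held(X,c,z0,z1):
    d=X[...,:2]-c; u=d@EX; v=d@EY
    m=(abs(u)<.024)&(abs(v)<.05)&(X[...,2]>z0)&(X[...,2]<z1)
    print('held n',m.sum(),'v range',np.percentile(v[m],[1,99]).round(4),'u',np.percentile(u[m],[1,99]).round(4))
E
python3 - <<'E'
from h import *
s=mv([*CELL[4],.13],np.radians(137.5))
W=cloud(snap('wrist','w8.png'));crate(W);held(W,s['position'][:2],.262,.28)
T=cloud(snap('top'));crate(T);held(T,s['position'][:2],.262,.28)
E
```

```text
t 24.95 p [0.639  0.1978 0.233 ] R [[-0.739, 0.674, -0.001], [0.674, 0.739, -0.0], [0.001, -0.001, -1.0]] F [ 0.8  0.7 -2.1] w 0.5477063719066168 g 42.948662638664246 q [ 0.24  0.39  1.52 -0.    1.23 -0.6 ]
tool shift units [-0.01  0.01  1.37]
turn units [-0.01 -0.01  0.03]
crate edge u,v [-0.0308  0.034 ] [-0.0856  0.0919]Traceback (most recent call last):
  File "<stdin>", line 3, in <module>
TypeError: 'NoneType' object is not subscriptable
```

```bash
sed -i 's/^    s=st(); r=R/    s=st(); mv.s=s; r=R/' h.py; python3 - <<'E'
from h import *
mv([*CELL[4],.13],np.radians(137.5))
p=mv.s['position'][:2]
held(cloud(load('w8')),p,.262,.28)
T=cloud(snap('top'));crate(T);held(T,p,.262,.28)
E
```

```text
t 25.0 p [0.6391 0.1979 0.2333] R [[-0.739, 0.674, -0.001], [0.674, 0.739, -0.0], [0.0, -0.001, -1.0]] F [-0.2  0.1 -2.4] w 0.5436887969311954 g 42.94708013534546 q [ 0.24  0.39  1.52  0.    1.23 -0.6 ]
tool shift units [-0.01  0.01  1.38]
turn units [-0.01 -0.    0.03]
held n 13171 v range [-0.0187  0.027 ] u [-0.0232  0.0235]
crate edge u,v [-0.032   0.0334] [-0.1213  0.1215]
held n 33 v range [0.0115 0.0235] u [-0.0235  0.003 ]
```

Call:
move_arm --pt "0 0 0.4 0 0 0 1" --pt "0 0 0.5 0 0 0 1" --pt "0 0 0.4 0 0 0 1" --pt "0 0 0.2 0 0 0 1" --pt "0 0 0.2 0 0 0 1" --pt "0 0 0.2 0 0 0 1" --pt "0 0 0.1 0 0 0 1" --pt "0 0 0 0 0 0 1"

```text
time: 26.05
position: [0.639, 0.1979, 0.0832]
tool_rot: [-1.135, -2.928, 0.001]
contact_force: [-0.6, -0.7, -2.3]
width: 0.543
gripper_force: 42.9
```

Call:
move_arm --pt "0 0 0.05 0 0 0 1" --pt "0 0 0 0 0 0 1" --pt "0 0 0 0 0 0 1"

```text
time: 26.42
position: [0.6396, 0.198, 0.0804]
tool_rot: [1.136, 2.929, 0.001]
contact_force: [0.3, -0.2, -2.2]
width: 0.547
gripper_force: 42.9
```

Call:
move_arm --pt "0 0 0.05 0 0 0 1" --pt "0 0 0.03 0 0 0 1" --pt "0 0 0 0 0 0 1"

```text
time: 26.8
position: [0.6398, 0.1981, 0.0757]
tool_rot: [1.136, 2.929, 0.0]
contact_force: [-1.7, -0.6, 4.2]
width: 0.548
gripper_force: 43.5
```

Call:
move_arm --pt "0 0 0 0 0 0 0.4" --pt "0 0 0 0 0 0 0.3" --pt "0 0 0 0 0 0 0.2" --pt "0 0 0 0 0 0 0.1" --pt "0 0 -0.3 0 0 0 0.1" --pt "0 0 -0.6 0 0 0 0.1" --pt "0 0 -0.7 0 0 0 0.1" --pt "0 0 -0.7 0 0 0 0.1" --pt "0 0 0 0 0 0 0.1"

```text
time: 27.92
position: [0.6437, 0.1991, 0.2559]
tool_rot: [1.131, 2.917, 0.014]
contact_force: [0.2, 0.8, 0.5]
width: 0.9
gripper_force: 0.0
```

```bash
python3 - <<'E'
from h import *
T=cloud(snap('top'));W=cloud(snap('wrist'));X=cloud(snap('scene'))
print('placed',rect(W,CELL[4],.05,.1,.13),CELL[4])
for c in ((.538,-.113),(.447,-.040)): print(rect(T,c,.06,.1,.13),rect(X,c,.06,.1,.13))
mv([.5375,-.1135,.24],np.radians(177))
E
```

```text
placed (2408, array([637.9, 201.6,  46.9,  47.6,  48.1]), 'zmed', 0.1123) [0.64015496 0.19809688]
(227, array([ 539.3, -113.8,   48.4,   47.3,   86.9]), 'zmed', 0.1082) (263, array([ 537. , -114.8,   51.7,   49.7,   87.4]), 'zmed', 0.1065)
(231, array([448.3, -40.6,  46.9,  47.1,  18.6]), 'zmed', 0.1083) (257, array([445.4, -43.8,  50.1,  47.5,  20.5]), 'zmed', 0.1065)
t 28.07 p [0.6389 0.1979 0.2468] R [[-0.739, 0.674, -0.0], [0.674, 0.739, -0.0], [0.0, -0.0, -1.0]] F [ 0.3  0.2 -0.2] w 0.8995422344442424 g 0.0 q [ 0.24  0.38  1.51  0.    1.26 -0.6 ]
tool shift units [-1.8  -3.98  0.09]
turn units [-0.   -0.   -6.87]
```

Call:
move_arm --pt "0 0 0 0 0 -0.98 0" --pt "0 0 0 0 0 -0.98 0" --pt "0 0 0 0 0 -0.98 0" --pt "0 0 0 0 0 -0.98 0" --pt "0 0 0 0 0 -0.98 0" --pt "0 0 0 0 0 -0.98 0" --pt "0.5 0 0 0 0 -0.98 0" --pt "0.63 -0.3 0 0 0 0 0" --pt "0 -0.7 0 0 0 0 0" --pt "0 -0.7 0 0 0 0 0"

```text
time: 29.32
position: [0.546, 0.0781, 0.2443]
tool_rot: [-0.081, -3.136, 0.001]
contact_force: [0.9, 0.7, -0.0]
width: 0.997
gripper_force: 0.0
```

Call:
move_arm --pt "0 -0.7 0 0 0 0 0" --pt "0 -0.7 0 0 0 0 0" --pt "0 -0.7 0 0 0 0 0" --pt "0 -0.42 0 0 0 0 0" --pt "0 0 0 0 0 0 0" --pt "0 0 0 0 0 0 0"

```text
time: 30.08
position: [0.5372, -0.109, 0.245]
tool_rot: [-0.085, -3.138, -0.002]
contact_force: [-0.8, 0.4, 0.6]
width: 0.998
gripper_force: 0.0
```

```bash
python3 - <<'E'
from h import *
T=cloud(snap('top'));X=cloud(snap('scene'))
print(rect(T,(.538,-.113),.06,.1,.13),rect(X,(.538,-.113),.06,.1,.13))
mv([.538,-.1135,.070],np.radians(177))
E
```

```text
(155, array([ 538.1, -111.3,   42.6,   44.2,   85.3]), 'zmed', 0.1086) (261, array([ 537.2, -115.7,   50.4,   49.7,   86.7]), 'zmed', 0.1066)
t 30.18 p [ 0.5377 -0.1085  0.2456] R [[-0.999, 0.052, -0.002], [0.052, 0.999, 0.001], [0.002, 0.001, -1.0]] F [ 0.5  0.4 -0.4] w 1.003110474604556 g 0.0 q [-0.28  0.15  1.8   0.    1.2  -1.8 ]
tool shift units [-0.01 -0.07  2.34]
turn units [ 0.01 -0.02 -0.  ]
```

Call:
move_arm --pt "-0.01 -0.07 0.5 0 0 0 0" --pt "0 0 0.6 0 0 0 0" --pt "0 0 0.6 0 0 0 0" --pt "0 0 0.4 0 0 0 0" --pt "0 0 0.24 0 0 0 0" --pt "0 0 0 0 0 0 0.3" --pt "0 0 0 0 0 0 0.5" --pt "0 0 0 0 0 0 0.7" --pt "0 0 0 0 0 0 1" --pt "0 0 0 0 0 0 1"

```text
time: 31.42
position: [0.5402, -0.1151, 0.0726]
tool_rot: [0.085, 3.137, 0.0]
contact_force: [0.1, 4.1, 5.7]
width: 0.547
gripper_force: 42.9
```

Call:
move_arm --pt "0 0 0 0 0 0 1" --pt "0 0 0 0 0 0 1" --pt "0 0 -0.2 0 0 0 1" --pt "0 0 -0.5 0 0 0 1" --pt "0 0 -0.6 0 0 0 1" --pt "0 0 -0.6 0 0 0 1" --pt "0 0 -0.3 0 0 0 1" --pt "0 0 0 0 0 0 1"

```text
time: 32.42
position: [0.5394, -0.116, 0.2382]
tool_rot: [0.085, 3.136, -0.003]
contact_force: [0.2, 0.3, -3.5]
width: 0.547
gripper_force: 42.1
```

```bash
python3 - <<'E'
from h import *
mv([*CELL[3],.24],np.radians(137.5))
W=cloud(snap('wrist'));print(rect(W,mv.s['position'][:2],.05,.24,.29))
E
```

```text
t 32.42 p [ 0.5394 -0.116   0.2382] R [[-0.999, 0.054, 0.004], [0.054, 0.999, -0.002], [-0.004, -0.002, -1.0]] F [ 0.2  0.3 -3.5] w 0.5474742287884246 g 42.14490294456482 q [-0.29  0.16  1.8  -0.    1.17 -1.81]
tool shift units [-0.5   4.76 -0.03]
turn units [-0.    0.05  6.88]
(18435, array([ 535.8, -115.9,   96.3,   48.9,   85.5]), 'zmed', 0.2733)
```

Call:
move_arm --pt "0 0.4 0 0 0 0 1" --pt "0 0.7 0 0 0 0 1" --pt "0 0.7 0 0 0 0 1" --pt "-0.1 0.7 0 0 0 0 1" --pt "-0.1 0.7 0 0 0 0 1" --pt "-0.1 0.7 0 0 0 0 1" --pt "-0.2 0.6 0 0 0 0 1" --pt "0 0.26 0 0 0 0.98 1" --pt "0 0 0 0 0 0.98 1" --pt "0 0 0 0 0 0.98 1"

```text
time: 33.72
position: [0.5932, 0.239, 0.2321]
tool_rot: [-0.546, -3.088, 0.006]
contact_force: [0.6, -0.7, -4.1]
width: 0.542
gripper_force: 44.0
```

Call:
move_arm --pt "0 0 0 0 0 0.98 1" --pt "0 0 0 0 0 0.98 1" --pt "0 0 0 0 0 0.98 1" --pt "0 0 0 0 0 0.98 1" --pt "0 0 0 0 0 0 1" --pt "0 0 0 0 0 0 1" --pt "0 0 0 0 0 0 1"

```text
time: 34.6
position: [0.5949, 0.2392, 0.2352]
tool_rot: [-1.134, -2.929, 0.001]
contact_force: [0.4, 0.4, -3.4]
width: 0.548
gripper_force: 43.9
```

```bash
python3 - <<'E'
from h import *
mv([*CELL[3],.083],np.radians(137.5))
p=mv.s['position'][:2]
W=cloud(snap('wrist'));held(W,p,.255,.29);crate(W)
E
```

```text
t 34.6 p [0.5949 0.2392 0.2352] R [[-0.739, 0.674, -0.001], [0.674, 0.739, -0.0], [0.001, -0.001, -1.0]] F [ 0.4  0.4 -3.4] w 0.5479532071831124 g 43.94734740257263 q [ 0.31  0.34  1.59 -0.    1.22 -0.52]
tool shift units [-0.02  0.01  2.03]
turn units [-0.01 -0.01  0.03]
held n 13855 v range [-0.0187  0.0276] u [-0.0232  0.0237]
crate edge u,v [-0.0307  0.0342] [-0.0253  0.1252]
```

Call:
move_arm --pt "-0.02 0.01 0.4 0 0 0 1" --pt "0 0 0.5 0 0 0 1" --pt "0 0 0.4 0 0 0 1" --pt "0 0 0.2 0 0 0 1" --pt "0 0 0.2 0 0 0 1" --pt "0 0 0.2 0 0 0 1" --pt "0 0 0.1 0 0 0 1" --pt "0 0 0.05 0 0 0 1" --pt "0 0 0 0 0 0 1"

```text
time: 35.78
position: [0.597, 0.2389, 0.0824]
tool_rot: [1.136, 2.929, 0.0]
contact_force: [-0.1, 0.7, -3.7]
width: 0.548
gripper_force: 43.9
```

Call:
move_arm --pt "0 0 0.03 0 0 0 1" --pt "0 0 0 0 0 0 1"

```text
time: 36.02
position: [0.597, 0.2389, 0.0802]
tool_rot: [1.136, 2.929, 0.0]
contact_force: [-0.0, -0.5, -3.7]
width: 0.544
gripper_force: 43.9
```

Call:
move_arm --pt "0 0 0.03 0 0 0 1" --pt "0 0 0.03 0 0 0 1" --pt "0 0 0 0 0 0 1"

```text
time: 36.4
position: [0.5974, 0.2391, 0.0777]
tool_rot: [1.135, 2.929, 0.0]
contact_force: [-2.6, -0.1, 6.2]
width: 0.544
gripper_force: 43.3
```

Call:
move_arm --pt "0 0 0 0 0 0 0.4" --pt "0 0 0 0 0 0 0.3" --pt "0 0 0 0 0 0 0.2" --pt "0 0 0 0 0 0 0.1" --pt "0 0 -0.3 0 0 0 0.1" --pt "0 0 -0.6 0 0 0 0.1" --pt "0 0 -0.7 0 0 0 0.1" --pt "0 0 -0.7 0 0 0 0.1" --pt "0 0 0 0 0 0 0.1"

```text
time: 37.52
position: [0.6006, 0.2401, 0.2548]
tool_rot: [1.132, 2.92, 0.012]
contact_force: [0.3, 0.2, -0.1]
width: 0.895
gripper_force: 0.0
```

```bash
python3 - <<'E'
from h import *
T=cloud(snap('top'));W=cloud(snap('wrist'));X=cloud(snap('scene'))
print('placed',rect(W,CELL[3]+[-.002,.003],.03,.1,.13),rect(X,CELL[3],.03,.1,.13),CELL[3])
c=(.447,-.040); print(rect(T,c,.06,.1,.13),rect(X,c,.06,.1,.13))
mv([.447,-.0405,.24],np.radians(108.5)); mv([.447,-.0405,.24],np.radians(198.5))
E
```

```text
placed (2336, array([595.5, 243.9,  46.9,  47.3,  48.5]), 'zmed', 0.1124) (156, array([594.8, 236.2,  47.4,  48.9,  55.7]), 'zmed', 0.1109) [0.59591832 0.23863229]
(234, array([448.3, -40.5,  46.8,  47.5,  18.6]), 'zmed', 0.1086) (249, array([448.3, -43.2,  53.6,  47.5,  17.3]), 'zmed', 0.1064)
t 37.67 p [0.596  0.2386 0.2468] R [[-0.739, 0.674, -0.002], [0.674, 0.739, -0.001], [0.001, -0.002, -1.0]] F [-0.  -0.1 -0.8] w 0.8982149963397291 g 0.0 q [ 0.31  0.33  1.57  0.    1.24 -0.52]
tool shift units [-1.04 -4.09  0.1 ]
turn units [-0.02 -0.01  5.08]
t 37.67 p [0.596  0.2386 0.2468] R [[-0.739, 0.674, -0.002], [0.674, 0.739, -0.001], [0.001, -0.002, -1.0]] F [-0.  -0.1 -0.8] w 0.8982149963397291 g 0.0 q [ 0.31  0.33  1.57  0.    1.24 -0.52]
tool shift units [-1.04 -4.09  0.1 ]
turn units [-1.000e-02 -2.000e-02 -1.063e+01]
```

Call:
move_arm --pt "-0.1 -0.4 0 0 0 0 0" --pt "-0.16 -0.65 0 0 0 0 0" --pt "-0.18 -0.7 0 0 0 0 0" --pt "-0.18 -0.7 0 0 0 0 0" --pt "-0.18 -0.7 0 0 0 0 0" --pt "-0.16 -0.6 0 0 0 0 0" --pt "-0.08 -0.34 0 0 0 0.9 0" --pt "0 0 0 0 0 0.9 0" --pt "0 0 0 0 0 0.9 0" --pt "0 0 0 0 0 0.9 0"

```text
time: 38.92
position: [0.4458, -0.0402, 0.2454]
tool_rot: [-1.644, -2.672, 0.003]
contact_force: [0.2, -0.7, -0.2]
width: 1.003
gripper_force: 0.0
```

Call:
move_arm --pt "0 0 0 0 0 0.9 0" --pt "0 0 0 0 0 0.58 0" --pt "0 0 0 0 0 0 0" --pt "0 0 0 0 0 0 0" --pt "0 0 0 0 0 0 0"

```text
time: 39.55
position: [0.4473, -0.0402, 0.2474]
tool_rot: [-1.834, -2.549, 0.001]
contact_force: [0.3, 0.1, 0.4]
width: 1.0
gripper_force: 0.0
```

```bash
python3 - <<'E'
from h import *
T=cloud(snap('top'));X=cloud(snap('scene'))
c=(.447,-.04)
print(rect(T,c,.06,.1,.13),rect(X,c,.06,.1,.13))
mv([.447,-.0405,.070],np.radians(108.5))
E
```

```text
(80, array([443.2, -27.1,  46.3,  18.6,  15.7]), 'zmed', 0.1078) (258, array([446.3, -43.4,  50.6,  46.6,  19.4]), 'zmed', 0.1065)
t 39.65 p [ 0.4475 -0.0403  0.2478] R [[-0.318, 0.948, -0.0], [0.948, 0.318, 0.0], [0.0, -0.0, -1.0]] F [-0.   0.4 -0.1] w 1.001338191318338 g 0.0 q [-0.19 -0.06  2.01  0.    1.19 -0.51]
tool shift units [-0.   -0.01  2.37]
turn units [-0. -0.  0.]
```

Call:
move_arm --pt "0 0 0.5 0 0 0 0" --pt "0 0 0.6 0 0 0 0" --pt "0 0 0.6 0 0 0 0" --pt "0 0 0.4 0 0 0 0" --pt "0 0 0.27 0 0 0 0" --pt "0 0 0 0 0 0 0.3" --pt "0 0 0 0 0 0 0.5" --pt "0 0 0 0 0 0 0.7" --pt "0 0 0 0 0 0 1" --pt "0 0 0 0 0 0 1"

```text
time: 40.9
position: [0.4484, -0.0406, 0.0713]
tool_rot: [1.834, 2.549, 0.001]
contact_force: [-2.1, -0.6, 6.5]
width: 0.546
gripper_force: 42.6
```

Call:
move_arm --pt "0 0 0 0 0 0 1" --pt "0 0 0 0 0 0 1" --pt "0 0 -0.2 0 0 0 1" --pt "0 0 -0.5 0 0 0 1" --pt "0 0 -0.6 0 0 0 1" --pt "0 0 -0.6 0 0 0 1" --pt "0 0 -0.3 0 0 0 1" --pt "0 0 0 0 0 0 1"

```text
time: 41.9
position: [0.4492, -0.0405, 0.2377]
tool_rot: [1.832, 2.545, 0.004]
contact_force: [-0.1, -0.3, -3.0]
width: 0.545
gripper_force: 42.2
```

```bash
python3 - <<'E'
from h import *
mv([*CELL[2],.24],np.radians(137.5))
W=cloud(snap('wrist'));print(rect(W,mv.s['position'][:2],.05,.24,.29))
E
```

```text
t 41.9 p [ 0.4492 -0.0405  0.2377] R [[-0.317, 0.948, 0.006], [0.948, 0.317, -0.001], [-0.003, 0.005, -1.0]] F [-0.1 -0.3 -3. ] w 0.5447002080207264 g 42.24111199378967 q [-0.19 -0.05  2.02  0.    1.16 -0.51]
tool shift units [ 3.61  2.65 -0.03]
turn units [ 0.04  0.04 -5.06]
(18574, array([447.9, -36.8,  96.2,  47.7,  18.3]), 'zmed', 0.2739)
```

Call:
move_arm --pt "0.3 0.2 0 0 0 0 1" --pt "0.5 0.4 0 0 0 0 1" --pt "0.6 0.45 0 0 0 0 1" --pt "0.6 0.45 0 0 0 0 1" --pt "0.6 0.45 0 0 0 0 1" --pt "0.6 0.45 0 0 0 0 1" --pt "0.41 0.25 0 0 0 -0.9 1" --pt "0 0 0 0 0 -0.9 1" --pt "0 0 0 0 0 -0.9 1" --pt "0 0 0 0 0 -0.9 1"

```text
time: 43.2
position: [0.5484, 0.2792, 0.2318]
tool_rot: [-1.343, -2.836, 0.007]
contact_force: [-0.3, -0.6, -2.4]
width: 0.543
gripper_force: 42.6
```

Call:
move_arm --pt "0 0 0 0 0 -0.9 1" --pt "0 0 0 0 0 -0.56 1" --pt "0 0 0 0 0 0 1" --pt "0 0 0 0 0 0 1" --pt "0 0 0 0 0 0 1"

```text
time: 43.82
position: [0.5499, 0.2794, 0.2345]
tool_rot: [-1.139, -2.927, 0.001]
contact_force: [0.3, -0.2, -2.3]
width: 0.545
gripper_force: 42.6
```

```bash
python3 - <<'E'
from h import *
mv([*CELL[2],.083],np.radians(137.5))
p=mv.s['position'][:2]
W=cloud(snap('wrist'));held(W,p,.255,.29)
T=cloud(snap('top'));print('cand',rect(T,[.506,.317],.05,.112,.15))
d=T[...,:2]-CELL[2];v=d@EY;u=d@EX
m=(T[...,2]>.06)&(T[...,2]<.14)&(abs(u)<.035)&(v>0.01)&(v<.09);print('candle v min',np.percentile(v[m],[0,1,5]) if m.any() else None)
E
```

```text
t 43.83 p [0.5499 0.2794 0.2345] R [[-0.737, 0.676, -0.001], [0.676, 0.737, -0.0], [0.0, -0.001, -1.0]] F [ 0.3 -0.2 -2.3] w 0.5451322198013913 g 42.64411211013794 q [ 0.4   0.29  1.65  0.    1.2  -0.43]
tool shift units [-0.02  0.02  2.02]
turn units [-0.01 -0.   -0.  ]
held n 13902 v range [-0.0183  0.0274] u [-0.0232  0.0236]
cand (175, array([507.8, 315.5,  43.7,  42.4,  73.1]), 'zmed', 0.1219)
candle v min [0.03431654 0.03487818 0.03801827]
```

Call:
move_arm --pt "-0.02 0.02 0.4 0 0 0 1" --pt "0 0 0.5 0 0 0 1" --pt "0 0 0.4 0 0 0 1" --pt "0 0 0.2 0 0 0 1" --pt "0 0 0.2 0 0 0 1" --pt "0 0 0.2 0 0 0 1" --pt "0 0 0.1 0 0 0 1" --pt "0 0 0.05 0 0 0 1" --pt "0 0 0 0 0 0 1"

```text
time: 45.05
position: [0.5524, 0.2797, 0.0816]
tool_rot: [1.139, 2.928, 0.0]
contact_force: [-0.0, -0.8, -2.5]
width: 0.547
gripper_force: 42.6
```

Call:
move_arm --pt "0 0 0.03 0 0 0 1" --pt "0 0 0.03 0 0 0 1" --pt "0 0 0 0 0 0 1"

```text
time: 45.42
position: [0.5521, 0.2796, 0.0768]
tool_rot: [-1.139, -2.928, 0.0]
contact_force: [0.1, -0.3, -1.6]
width: 0.547
gripper_force: 42.6
```

Call:
move_arm --pt "0 0 0.03 0 0 0 1" --pt "0 0 0 0 0 0 1"

```text
time: 45.68
position: [0.5525, 0.2797, 0.0764]
tool_rot: [-1.139, -2.928, 0.0]
contact_force: [-2.5, -1.2, 6.0]
width: 0.541
gripper_force: 43.6
```

Call:
move_arm --pt "0 0 0 0 0 0 0.4" --pt "0 0 0 0 0 0 0.3" --pt "0 0 0 0 0 0 0.2" --pt "0 0 0 0 0 0 0.1" --pt "0 0 -0.3 0 0 0 0.1" --pt "0 0 -0.6 0 0 0 0.1" --pt "0 0 -0.7 0 0 0 0.1" --pt "0 0 -0.7 0 0 0 0.1" --pt "0.4 -0.4 -0.5 0 0 0 0.1" --pt "0.5 -0.6 -0.3 0 0 0 0.1"

```text
time: 46.92
position: [0.4528, 0.2706, 0.3099]
tool_rot: [1.139, 2.925, 0.006]
contact_force: [-0.9, 1.7, 1.3]
width: 0.906
gripper_force: 0.0
```

Call:
move_arm --pt "0.5 -0.6 0 0 0 0 0.1" --pt "0.5 -0.6 0 0 0 0 0.1" --pt "0.5 -0.6 0 0 0 0 0.1" --pt "0 0 0 0 0 0 0.1" --pt "0 0 0 0 0 0 0.1"

```text
time: 47.55
position: [0.2785, 0.2468, 0.3076]
tool_rot: [1.137, 2.927, 0.003]
contact_force: [0.7, 0.2, -0.1]
width: 0.899
gripper_force: 0.0
```

```bash
python3 - <<'E'
from h import *
st();s=snap('top','t9.png');T=cloud(s)
for k in (2,3,4): print(k,rect(T,CELL[k],.03,.1,.13),CELL[k])
print('cand',rect(T,[.506,.317],.03,.112,.15)); print('scan',rect(T,[.638,-.207],.07,.138,.165))
cv2.imwrite('pics/c9.png',cv2.resize(s['color'][165:290,170:410],None,fx=3.3,fy=3.3,interpolation=2)[:,:,::-1])
E
```

```text
t 47.55 p [0.2785 0.2468 0.3076] R [[-0.738, 0.675, 0.002], [0.675, 0.738, 0.001], [-0.001, 0.002, -1.0]] F [ 0.7  0.2 -0.1] w 0.8987702336027237 g 0.0 q [ 0.61 -0.29  2.08 -0.    1.35 -0.22]
2 (222, array([551. , 278.3,  47.4,  46.7,  49. ]), 'zmed', 0.1131) [0.55168168 0.27916771]
3 (220, array([597.4, 240.2,  47.8,  45.4,  46.3]), 'zmed', 0.1131) [0.59591832 0.23863229]
4 (218, array([639.8, 197.7,  46.6,  48.5,  46.1]), 'zmed', 0.1134) [0.64015496 0.19809688]
cand (172, array([507.8, 315.7,  44.4,  40.5,  68.6]), 'zmed', 0.1224)
scan (334, array([ 6.397e+02, -2.092e+02,  8.980e+01,  3.730e+01,  2.000e-01]), 'zmed', 0.1457)
```

View pics/c9.png

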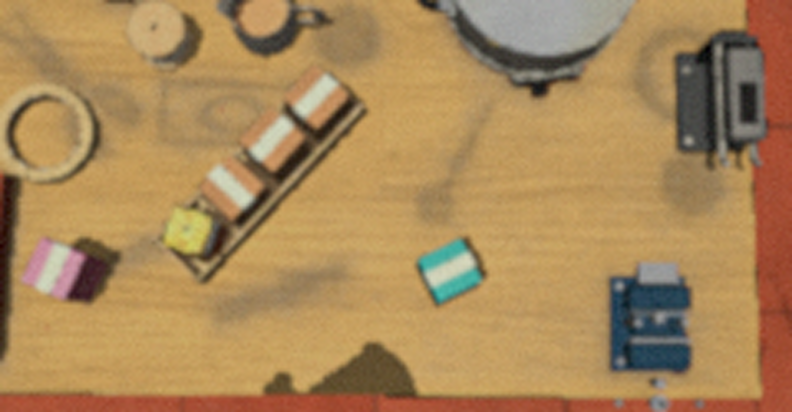

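All three fillers stand in cells 2–4 with their tops at 0.113 m. The candle is unmoved in cell 1, the scanner hangs on the fork, and the jug, spool and tape are where they were. Handing in.

```bash
python3 -c "
from h import *
print(robot.job_done())"
```

```text
the job is handed in; nothing more can be done
None
```

I handed the job in, and no verdict came back: I held the scanner about 2.5 s at the only candle's label (cell 1), rehung it on its fork hook, and stood the three fillers upright in cells 2–4, which my last camera check confirmed.

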